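# Shift the bench gearbox into third

## Task

Put the small bench gearbox into third gear: with closed fingers, push its ball-topped lever along the H-shaped gate, out of the left-hand lane, across to the right-hand lane, then forwards (away from the robot) until it is fully home at the far end of the right-hand slot. Only push the knob, do not take it between the fingers, and leave the things standing around the gearbox where they are; finish clear of everything.

Things in the scene. Friction and masses are not known exactly. Their poses are not given: they have to be found in the camera images.
- gearbox: Grey cast gearbox fixed to the bench, foot 124 mm (x) by 130 mm (y), 109 mm high. Origin: centre of underside. x points forwards, away from the robot (turned up to 20 degrees either way), y left. A shaft stub 18 mm thick, 48 mm up, reaches to x = -79 mm. A fixed spindle, 820 mm tall, 152 mm thick, stands on the bench at (0.33, 0.06) m from the robot: keep elbow and upper arm off it.
- gate_centre (a point): Centre of the H gate in the steel plate (104 by 100 mm), on its top face, 109 mm above the bench; axes as gearbox. Two lanes along x, centre lines at y = +18 and -18 mm, each 16 mm wide, 54 mm long, joined at x = 0 by a crossbar slot along y, 16 mm wide. Two tongues between the lanes, 20 mm wide with round ends, stop the lever everywhere but at the crossbar.
- knob_centre (a point): Centre of the black ball knob, 32 mm diameter, on the lever (steel rod, 10 mm thick), which pivots under the gate's centre, 30 mm above the bench. Knob centre is 145 mm from the pivot. In the gearbox frame: x = 145 mm * sin(fore), y = -145 mm * cos(fore) * sin(across), z = 30 mm + 145 mm * cos(fore) * cos(across).
- across (a joint): Sideways tilt of the lever, rad: positive to the right (gearbox -y), stops at -0.275 and +0.275. Starts in the left-hand lane, near -0.24. Centre of the right-hand lane is +0.24; beside the tongues it can be 0.20 to 0.275 there. No spring: the lever stays where it is left and takes about 2 N at the knob to move.
- fore (a joint): Forward tilt of the lever, rad: positive forwards (gearbox +x), stops at -0.285 (near end of a lane) and +0.285 (far end). 0 is on the crossbar; the lever passes freely across when within about 0.04 of 0. Starts anywhere along the left-hand lane. No spring, stays where it is left.
- grease_pot: Bystander: pot with a green lid, 63 mm diameter, 54 mm high, loose, stands to the left of the gearbox. Origin: centre of its underside.
- tool_holder: Bystander: steel collet holder, 63 mm diameter, 128 mm high, loose, stands to the right of the gearbox. Origin: centre of its underside.
- dowel_pin: Bystander: steel pin, 21 mm diameter, 42 mm high, loose, stands on end near the gearbox on the robot's side. Origin: centre of its underside.

How it is judged:
On the way:
1. the lever has gone through the crossbar into the right-hand lane (value of joint across above 0.15 rad and value of joint fore between -0.15 and 0.15 rad), for 0.05 s.
At the end, for the whole second after the job is handed in: The lever is at rest in the right-hand lane (across above 0.17 rad) and home at its far end (fore above 0.24 rad of 0.285, that is within about 6 mm of the stop at the knob), and the three bystanders are within 20 mm of where they stood (value of joint across above 0.17 rad and value of joint fore above 0.24 rad and velocity of joint fore between -0.05 and 0.05 rad/s and distance of each of grease_pot, tool_holder, dowel_pin from where it was at the start of the episode below 0.02 m); the robot touches nothing.
It fails at once if the knob is taken between the fingers (grasp point within 15 mm of the knob's centre) (distance between the grasp point and knob_centre below 0.015 m).
It fails at once if the lever is forced through a tongue of the gate (value of joint across between -0.1 and 0.1 rad and (value of joint fore above 0.18 rad or value of joint fore below -0.18 rad)).
It fails at once if a bystander is lifted, knocked over or moved more than 20 mm (distance of any of grease_pot, tool_holder, dowel_pin from where it was at the start of the episode above 0.02 m).
It also fails if it takes over 48 s, if anything falls off the work surface, if the arm or the gripper's body presses on something with over 40 N, if the wrist force passes 120 N, or if a joint passes its speed limit or range.

## Robot

A 7-joint arm with a two-finger parallel gripper is mounted at the origin on the work surface; the furniture and walls round the work are solid. World frame = base frame: x ahead of the robot, y to its left, z up, the work surface at z = 0. Lengths are in m, angles in rad, forces in N, time in s.
With the tool pointing down it reaches from about 0.4 to 0.85 m from the base axis. Payload 10.4 kg.
Tool frame: the origin (TCP) lies on the centre line of the jaws, within the pads' length; the fingertips stand 14 mm ahead of it and the grasp point (between the pads) lies 5 mm behind it; y points along the fingers, z is the direction in which the jaws open and shut, and the axes are right-handed (so a half turn about y gives the same grasp; the last joint's range is limited). The gripper opens to 85 mm and grips with 20 to 120 N. Pads are 22 mm wide; open, the fingers measure 114 mm over their backs; the gripper's body (76 mm by 85 mm) begins 54 mm behind the grasp point. The pads swing forward as they close: fully open they stand 13 mm farther back than shut.
Start: joints at [1.093, 0.332, -0.065, 1.46, 0.022, 1.35, -0.088], TCP at [0.275, -0.561, 0.245] pointing down, gripper open.
Joint ranges: [-2.6, 2.6], [-0.5, 2.12], [-1.47, 1.34], [0.16, 2.42], [-1.27, 4.41], [0.06, 2.06], [-2.6, 2.6]. Speed limits (rad/s): [2.22, 2.22, 2.79, 2.79, 3.14, 3.14, 3.14].

## Interface

Orientations are given as a unit quaternion [w, x, y, z].
In Python, from station import manip gives the robot as it stands.
- The arm moves only by the tool carry_out, never from a script. Its argument "rows" is a list of rows, each an object with "travel": the shift along the tool's x, y, z in mm, a list of three; "turn": the turn, a rotation vector about the tool's x, y, z in rad, a list of three. A call has 1 to 12 rows; each row shifts and turns the commanded pose from where the row before left it, along the tool's axes as they then stand; what a row does not reach is not made up. A row lasts 1/10 s, in which the tool goes at most 50 mm and 8.59 degrees, less where a joint would pass 70% of its speed; a pose out of reach is approached as far as the arm can. A call with a gripper value outside its range is refused whole. "gripper" is the gripper command: -1 is fully open, 1 is shut, values between are in proportion, set as the call begins (left out, the last holds). The fingers move at their own pace and stop on an object; "grip_force" is the grip in N (left out, the last holds). Time passes only in rows, so rows that do not move let the fingers close. It gives the time, the measured TCP pose, the force and the opening at its end, in the units of the state.
- manip.observe(): the state, without advancing time (a new reading comes with each control period).
- manip.capture(name): name is "side" or "top"; returns the picture (400x640x3 uint8, red, green, blue); there is no depth.
- manip.camera_info(name): a dict with "fovy" (degrees; the focal length in pixels is half the picture's height over the tangent of half this angle, whatever the lens; pixels are square), "cx", "cy" (the principal point, pixels), "rvec" (rotation vector, rad) and "tvec" (3), from world to camera coordinates, as OpenCV has them. Camera axes: x right, y down, z forward; pixel columns grow to the right and rows downward; lengths in m; the calibration is good to about 2 mm. A picture is of the moment at which its call begins. camera_info takes no time and is no camera call.
- manip.job_done(): hands the job in, once; it reports no verdict.
The state is a dict: "t": time; "joint_positions": joint angles; "qvel": joint speeds; "joint_efforts": joint torques, N m; "ee_pos": TCP position; "eef_rot": TCP orientation; "force": force on the tool from outside, world axes, zero at the start; "ft_torque": the same for the moment, N m; "opening": opening from 0.0 (shut) to 1.0 (fully open).
Only numpy, scipy, OpenCV 4.12 (cv2) and the standard library are available. Lean on these libraries where they do the work, as an engineer would, in place of code of your own. Each camera call takes 0.05 s, during which the arm holds its last target.

## Working session

There is one attempt and no reset: what is moved stays moved. The work goes in short steps, Python scripts to look and compute and a tool call to move; the robot and the scene stay as the last step left them, time stands still between calls to the robot, and variables do not carry over. Pictures are saved under pics/ and viewed, and the job is handed in when it is done.

Besides the shell and the picture viewer there is one more tool, called after "Call:" as name([rows], argument=value, ...), one row to a line, values as JSON. carry_out: Moves the arm, as the interface text tells. Its arguments: {"type":"object","properties":{"rows":{"type":"array","items":{"type":"object","properties":{"travel":{"type":"array","items":{"type":"number"}},"turn":{"type":"array","items":{"type":"number"}}}}},"gripper":{"type":"number"},"grip_force":{"type":"number"}},"required":["rows"]}

```bash
ls; mkdir -p pics
python3 - <<'E'
from station import manip
import cv2
print(manip.observe())
for n in("side","top"):
    print(n,manip.camera_info(n))
    cv2.imwrite(f"pics/{n}0.png",manip.capture(n)[:,:,::-1])
E
```

```text
pics
{'t': 0.0, 'joint_positions': array([ 1.09340195,  0.33287133, -0.06468564,  1.46095214,  0.02161509,
        1.34985951, -0.08852188]), 'qvel': array([ 0.00055412, -0.00090194, -0.00099902, -0.0017817 ,  0.00063938,
       -0.00130214,  0.00076999]), 'joint_efforts': array([-1.22843798e-03, -6.25450373e+01,  4.78203397e-02, -3.91599870e+01,
        1.59832399e-02,  1.01440237e-02,  1.64033651e-06]), 'ee_pos': array([ 0.27438087, -0.56116557,  0.24451104]), 'eef_rot': array([ 0.15926859, -0.15954764,  0.68937692, -0.68843121]), 'force': array([ 0.01135105, -1.11373907,  0.69425224]), 'ft_torque': array([ 1.53905581e-02, -3.10516026e-05, -6.18207724e-03]), 'opening': 1.002408030440959}
side {'fovy': 42.33949305887856, 'cx': 320.5614765235111, 'cy': 204.88828932056003, 'rvec': array([ 2.0841805 ,  0.08382103, -0.02829671]), 'tvec': array([-0.36768677, -0.0481013 ,  1.24745442])}
top {'fovy': 49.673272931594546, 'cx': 312.94579882913314, 'cy': 200.024514866661, 'rvec': array([ 2.1736022 , -2.19686942,  0.06423421]), 'tvec': array([-0.26395217,  0.40137634,  0.95547082])}
```

View pics/side0.png

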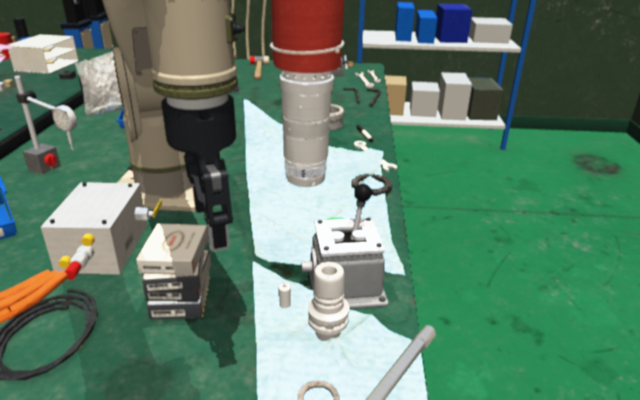

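View pics/top0.png

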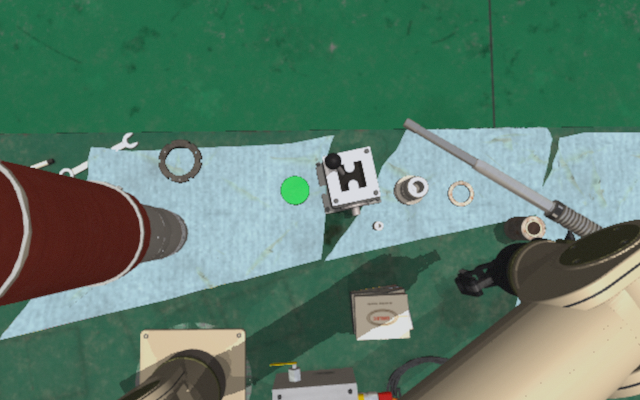

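Run:
```python
import cv2
a=cv2.imread("pics/top0.png")[130:250,260:440];cv2.imwrite("pics/t0c.png",cv2.resize(a,None,fx=4.4,fy=4.4,interpolation=cv2.INTER_CUBIC))
a=cv2.imread("pics/side0.png")[165:345,260:420];cv2.imwrite("pics/s0c.png",cv2.resize(a,None,fx=3.3,fy=3.3,interpolation=cv2.INTER_CUBIC))
```

```text
(no output)
```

View pics/t0c.png

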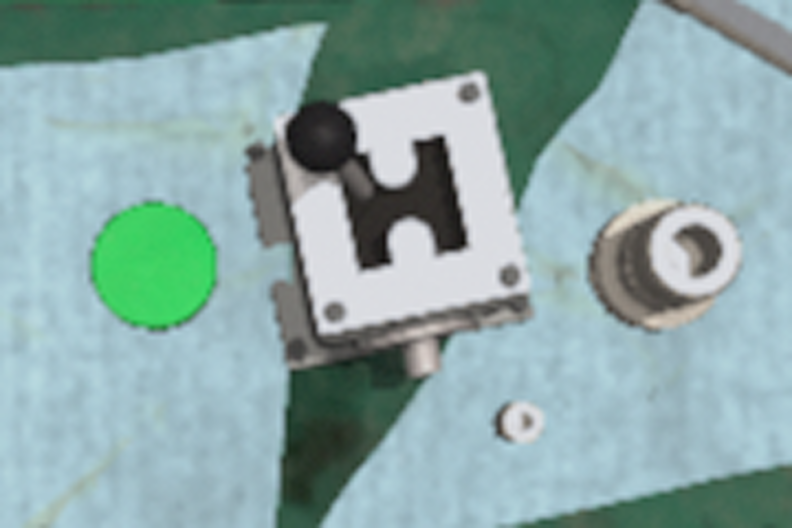

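View pics/s0c.png

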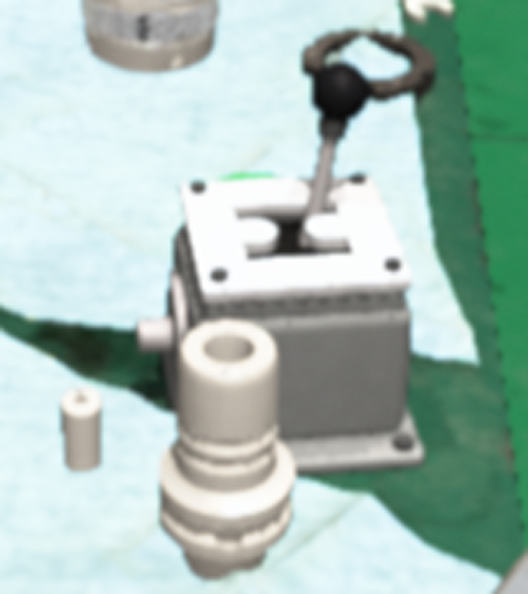

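```bash
cat > h.py <<'E'
import numpy as np,cv2
from station import manip
def cam(n):
    i=manip.camera_info(n);f=200/np.tan(np.radians(i['fovy'])/2)
    K=np.array([[f,0,i['cx']],[0,f,i['cy']],[0,0,1]]);R=cv2.Rodrigues(i['rvec'])[0]
    return K,R,np.array(i['tvec'])
def ray(n,u,v):
    K,R,t=cam(n);return -R.T@t,R.T@np.linalg.inv(K)@[u,v,1]
def atz(n,u,v,z):
    c,d=ray(n,u,v);return c+d*(z-c[2])/d[2]
def tri(a,b):
    P=[np.c_[K@R,K@t] for K,R,t in (cam("top"),cam("side"))]
    X=cv2.triangulatePoints(P[0],P[1],np.array(a,float).reshape(2,1),np.array(b,float).reshape(2,1))[:,0]
    return X[:3]/X[3]
def proj(n,X):
    K,R,t=cam(n);p=K@(R@np.asarray(X)+t);return p[:2]/p[2]
T=lambda u,v:(u/4.4+260-.4,v/4.4+130-.4)
S=lambda u,v:(u/3.3+260-.35,v/3.3+165-.35)
E
python3 - <<'E'
from h import *
np.set_printoptions(precision=4,suppress=True)
for p in [(278,118),(484,72),(530,305),(318,335)]: print('corner',atz('top',*T(*p),.109))
for p in [(335,313),(510,275),(469,93)]: print('screw',atz('top',*T(*p),.109))
print('side screws')
for p in [(198,187),(357,180),(393,265),(219,275)]: print(atz('side',*S(*p),.109))
print('slots')
for p in [(415,142),(445,137),(467,245),(437,252),(360,270),(390,262)]: print(atz('top',*T(*p),.109))
print('tri', tri(T(335,313),S(198,187)),tri(T(510,275),S(219,275)),tri(T(469,93),S(393,265)))
print('knob',tri(T(321,136),S(339,90)))
k=tri(T(321,136),S(339,90)); print(proj('top',k)-T(321,136),proj('side',k)-S(339,90))
print('pot',atz('top',*T(154,265),.054),'holder',atz('top',*T(694,251),.128),'pin',atz('top',*T(522,422),.042))
print('pin side',atz('side',*S(82,400),.042),'holder',atz('side',*S(229,345),.128))
E
```

```text
corner [ 0.4806 -0.2897  0.109 ]
corner [ 0.5009 -0.3849  0.109 ]
corner [ 0.393  -0.4039  0.109 ]
corner [ 0.3803 -0.3068  0.109 ]
screw [ 0.3903 -0.3147  0.109 ]
screw [ 0.4069 -0.395   0.109 ]
screw [ 0.4912 -0.3778  0.109 ]
side screws
[ 0.3879 -0.3119  0.109 ]
[ 0.4719 -0.2966  0.109 ]
[ 0.489  -0.3764  0.109 ]
[ 0.4041 -0.3931  0.109 ]
slots
[ 0.4688 -0.3526  0.109 ]
[ 0.4709 -0.3664  0.109 ]
[ 0.4209 -0.3756  0.109 ]
[ 0.4178 -0.3618  0.109 ]
[ 0.4099 -0.3264  0.109 ]
[ 0.4134 -0.3402  0.109 ]
tri [ 0.389  -0.3147  0.1108] [ 0.4053 -0.395   0.1104] [ 0.4898 -0.3777  0.1101]
knob [ 0.4606 -0.307   0.1686]
[0.0739 1.1109] [ 0.8667 -0.0981]
pot [ 0.4182 -0.2293  0.054 ] holder [ 0.4152 -0.475   0.128 ] pin [ 0.3399 -0.4088  0.042 ]
pin side [ 0.3381 -0.4115  0.042 ] holder [ 0.4133 -0.4749  0.128 ]
```

```bash
cat >> h.py <<'E'
from scipy.spatial.transform import Rotation as Ro
GC=np.array([.4395,-.346,.109]);YAW=.196
G=Ro.from_euler('z',YAW).as_matrix()
def pose():
    s=manip.observe();q=s['eef_rot'];return s,np.array(s['ee_pos']),Ro.from_quat([q[1],q[2],q[3],q[0]]).as_matrix()
def gf(p): return G.T@(np.asarray(p)-GC)+[0,0,.109]
def go(x,y,z):
    """travel mm in tool frame to gear-frame target (z world), and turn to align"""
    s,p,R=pose();w=G@np.array([x,y,z-.109])+GC
    return R.T@(w-p)*1000
E
python3 - <<'E'
from h import *
np.set_printoptions(precision=4,suppress=True)
s,p,R=pose();print(R);print(gf(p))
# aligned target candidates: tool y = -Z, tool z = k
for k in range(4):
    z=Ro.from_euler('z',YAW+k*np.pi/2).as_matrix()[:,0]; y=np.array([0,0,-1.]);x=np.cross(y,z)
    print(k,Ro.from_matrix(R.T@np.c_[x,y,z]).as_rotvec())
print(go(.028+.045,.033,.30))
E
```

```text
[[-0.8983 -0.0006  0.4393]
 [-0.4393  0.0011 -0.8983]
 [ 0.0001 -1.     -0.0012]]
[-0.2038 -0.1789  0.2446]
0 [ 0.0011 -1.312  -0.0008]
1 [ 0.0003 -2.8828 -0.0018]
2 [0.0008 1.8296 0.0012]
3 [0.0012 0.2588 0.0002]
[-321.8631  -55.2464 -134.0743]
```

Call:
carry_out([
  {"travel": [0, -20, 0], "turn": [0, 0.09, 0]},
  {"travel": [0, -20, 0], "turn": [0, 0.09, 0]},
  {"travel": [0, -15, 0], "turn": [0, 0.079, 0]},
  {"travel": [0, 0, 0], "turn": [0, 0, 0]},
  {"travel": [0, 0, 0], "turn": [0, 0, 0]},
], gripper=1, grip_force=40)

```text
t: 0.6
ee_pos: [0.2746, -0.5613, 0.2995]
eef_rot: [0.07, -0.07, 0.704, -0.703]
force: [0.3, -0.6, -0.6]
opening: 0.144
```

Run:
```python
from h import *
np.set_printoptions(precision=4,suppress=True)
s,p,R=pose();print(s['t'],p,s['opening'],s['force'],s['joint_positions']);print(gf(p),R)
print(go(.028+.045,.033,.30))
```

```text
0.6 [ 0.2746 -0.5613  0.2995] 0.14417292342390517 [ 0.3169 -0.581  -0.6349] [ 1.0644  0.3104 -0.0282  1.3761  0.0087  1.4558 -0.3359]
[-0.2037 -0.1791  0.2995] [[-0.9804 -0.0003  0.197 ]
 [-0.197   0.0005 -0.9804]
 [ 0.0002 -1.     -0.0005]]
[-277.1915   -0.4406 -211.4215]
```

Call:
carry_out([
  {"travel": [-15, 0, -11]},
  {"travel": [-25, 0, -19]},
  {"travel": [-25, 0, -19]},
  {"travel": [-25, 0, -19]},
  {"travel": [-25, 0, -19]},
  {"travel": [-25, 0, -19]},
  {"travel": [-25, 0, -19]},
  {"travel": [-25, 0, -19]},
  {"travel": [-25, 0, -19]},
  {"travel": [-25, 0, -19]},
  {"travel": [-25, 0, -19]},
  {"travel": [-12, 0, -10]},
])

```text
$.rows[0]: bad value
```

Run:
```python
from h import *
np.set_printoptions(precision=4,suppress=True)
s,p,R=pose();print(s['t'],p,s['opening'],s['force'],s['joint_positions']);print(gf(p),R)
for n,(a,b,c,d) in {'top':(100,260,240,480),'side':(80,345,240,440)}.items():
    im=manip.capture(n)[:,:,::-1];cv2.imwrite(f"pics/{n}1.png",cv2.resize(im[a:b,c:d],None,fx=2.2,fy=2.2,interpolation=cv2.INTER_CUBIC))
```

```text
0.6 [ 0.2746 -0.5613  0.2995] 0.14417292342390517 [ 0.3169 -0.581  -0.6349] [ 1.0644  0.3104 -0.0282  1.3761  0.0087  1.4558 -0.3359]
[-0.2037 -0.1791  0.2995] [[-0.9804 -0.0003  0.197 ]
 [-0.197   0.0005 -0.9804]
 [ 0.0002 -1.     -0.0005]]
```

View pics/top1.png

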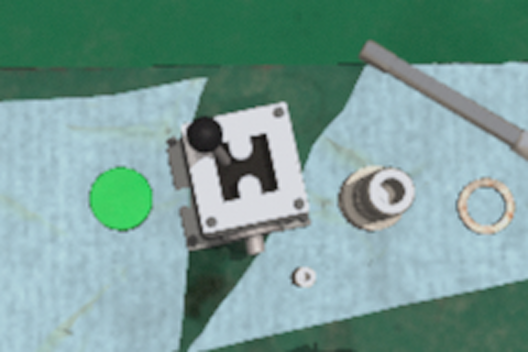

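View pics/side1.png

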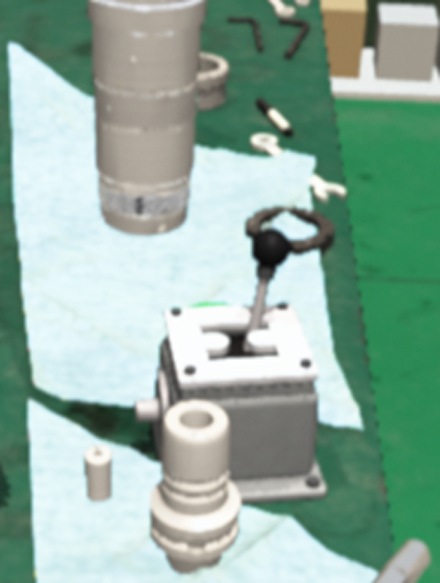

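The pictures show the scene unchanged, with the arm out of view. The call was refused because "turn" is required.

Call:
carry_out([
  {"travel": [-15, 0, -11], "turn": [0, 0, 0]},
  {"travel": [-25, 0, -19], "turn": [0, 0, 0]},
  {"travel": [-25, 0, -19], "turn": [0, 0, 0]},
  {"travel": [-25, 0, -19], "turn": [0, 0, 0]},
  {"travel": [-25, 0, -19], "turn": [0, 0, 0]},
  {"travel": [-25, 0, -19], "turn": [0, 0, 0]},
  {"travel": [-25, 0, -19], "turn": [0, 0, 0]},
  {"travel": [-25, 0, -19], "turn": [0, 0, 0]},
  {"travel": [-25, 0, -19], "turn": [0, 0, 0]},
  {"travel": [-25, 0, -19], "turn": [0, 0, 0]},
  {"travel": [-25, 0, -19], "turn": [0, 0, 0]},
  {"travel": [-12, 0, -10], "turn": [0, 0, 0]},
])

```text
t: 1.9
ee_pos: [0.5067, -0.2978, 0.2993]
eef_rot: [0.071, -0.071, 0.704, -0.703]
force: [0.4, 0.3, 0.4]
opening: 0.001
```

```bash
cat >> h.py <<'E'
np.set_printoptions(precision=4,suppress=True)
def look(k):
    s,p,R=pose();print(s['t'],p,s['opening'],s['force'],s['joint_positions']);print(gf(p),Ro.from_matrix(R).as_rotvec())
    for n,(a,b,c,d) in {'top':(100,260,240,480),'side':(80,345,240,440)}.items():
        im=manip.capture(n)[:,:,::-1];cv2.imwrite(f"pics/{n}{k}.png",cv2.resize(im[a:b,c:d],None,fx=2.2,fy=2.2,interpolation=cv2.INTER_CUBIC))
E
python3 - <<'E'
from h import *
look(2)
print(go(.028+.045,.033,.30))
E
```

```text
1.9 [ 0.5067 -0.2978  0.2993] 0.00073495560271866 [0.3776 0.2798 0.3907] [ 0.6579  0.2404 -0.2463  1.4689  0.0574  1.4408 -0.9595]
[0.0753 0.0342 0.2993] [-0.2133  2.118  -2.1145]
[ 1.7866 -0.5106  0.6322]
```

View pics/top2.png

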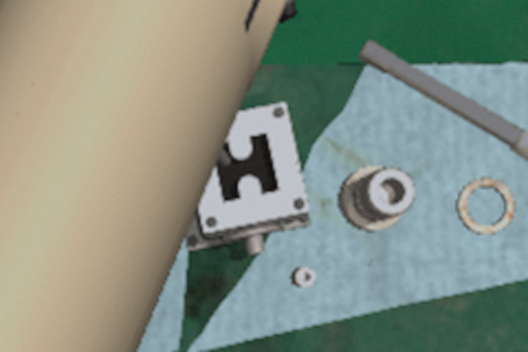

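View pics/side2.png

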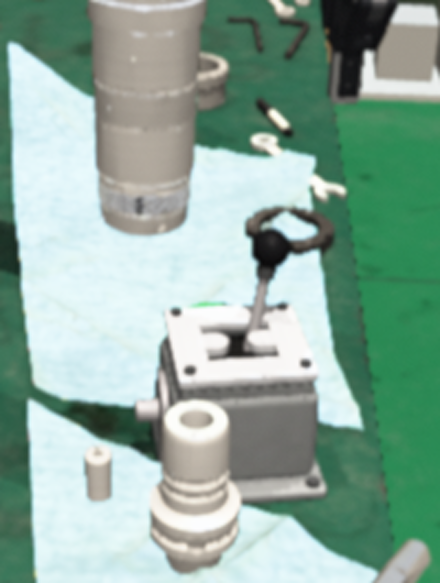

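Run:
```python
from h import *
a=manip.capture('top')[:,:,::-1];b=manip.capture('side')[:,:,::-1]
cv2.imwrite('pics/f2.png',cv2.resize(np.vstack([a,b]),None,fx=.74,fy=.74))
```

```text
(no output)
```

View pics/f2.png

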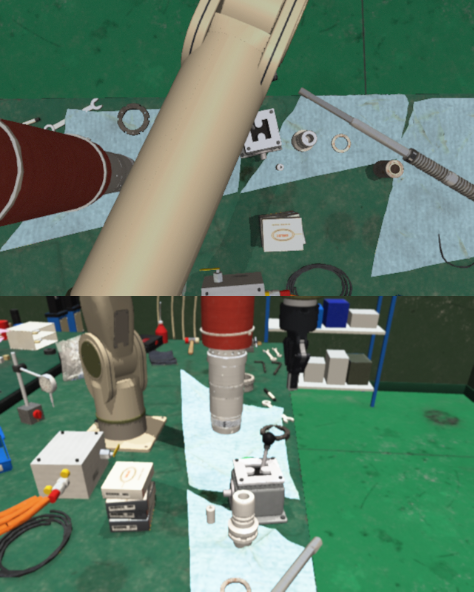

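Call:
carry_out([
  {"travel": [0, 20, 0], "turn": [0, 0, 0]},
  {"travel": [0, 25, 0], "turn": [0, 0, 0]},
  {"travel": [0, 25, 0], "turn": [0, 0, 0]},
  {"travel": [0, 25, 0], "turn": [0, 0, 0]},
  {"travel": [0, 20, 0], "turn": [0, 0, 0]},
  {"travel": [0, 15, 0], "turn": [0, 0, 0]},
  {"travel": [0, 0, 0], "turn": [0, 0, 0]},
  {"travel": [7, 0, 0], "turn": [0, 0, 0]},
  {"travel": [5, 0, 0], "turn": [0, 0, 0]},
  {"travel": [0, 0, 0], "turn": [0, 0, 0]},
])

```text
t: 3.1
ee_pos: [0.4929, -0.304, 0.1715]
eef_rot: [-0.069, 0.068, -0.703, 0.704]
force: [-0.1, 0.5, 0.9]
opening: 0.001
```

Run:
```python
from h import *
look(3)
```

```text
3.1 [ 0.4929 -0.304   0.1715] 0.0011662347117749445 [-0.1462  0.4798  0.9175] [ 0.6755  0.2944 -0.2404  1.6731  0.0756  1.1815 -0.9599]
[0.0606 0.0308 0.1715] [-0.2057  2.1171 -2.1204]
```

View pics/side3.png

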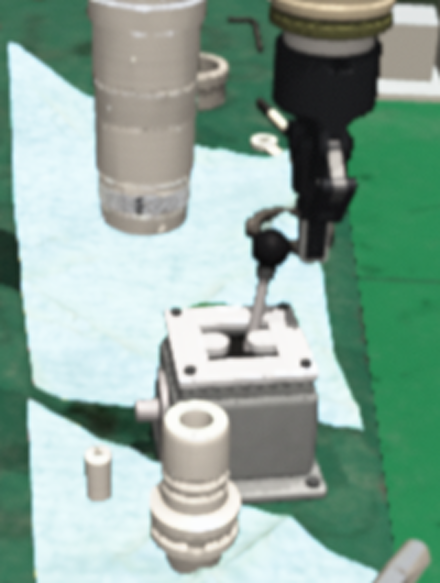

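Call:
carry_out([
  {"travel": [4, 2, 0], "turn": [0, 0, 0]},
  {"travel": [4, 2, -1], "turn": [0, 0, 0]},
  {"travel": [4, 0, -1], "turn": [0, 0, 0]},
  {"travel": [4, 0, -1], "turn": [0, 0, 0]},
  {"travel": [4, 0, 0], "turn": [0, 0, 0]},
  {"travel": [4, 0, 0], "turn": [0, 0, 0]},
  {"travel": [3, 0, 0], "turn": [0, 0, 0]},
  {"travel": [2, 0, 0], "turn": [0, 0, 0]},
  {"travel": [0, 0, 0], "turn": [0, 0, 0]},
])

```text
t: 4.1
ee_pos: [0.4641, -0.3058, 0.1663]
eef_rot: [-0.069, 0.069, -0.704, 0.704]
force: [1.3, 0.1, 0.6]
opening: 0.001
```

Run:
```python
from h import *
look(4)
```

```text
4.1 [ 0.4641 -0.3058  0.1663] 0.0013435902576329163 [1.2651 0.0663 0.5678] [ 0.7046  0.2512 -0.2354  1.7383  0.0635  1.1596 -0.9244]
[0.032  0.0347 0.1663] [-0.208   2.1187 -2.1188]
```

View pics/side4.png

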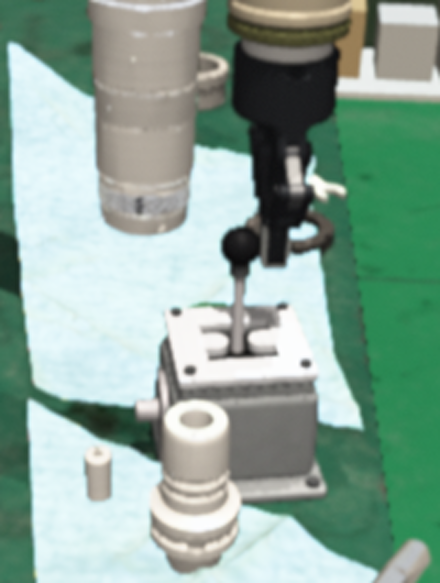

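View pics/top4.png

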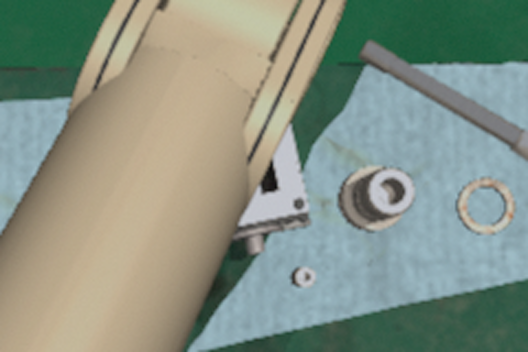

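```bash
cat >> h.py <<'E'
def knob(f,a):
    return GC*[1,1,0]+G@np.array([.145*np.sin(f),-.145*np.cos(f)*np.sin(a),.03+.145*np.cos(f)*np.cos(a)])
def fitf(u,v,a):
    from scipy.optimize import least_squares
    px=np.array([u/2.2+240-.3,v/2.2+80-.3])
    r=least_squares(lambda q:proj('side',knob(q[0],a))-px,[0.]);return r.x,r.fun
def fitfa(u,v):
    from scipy.optimize import least_squares
    px=np.array([u/2.2+240-.3,v/2.2+80-.3])
    r=least_squares(lambda q:proj('side',knob(*q))-px,[0.,0]);return r.x
E
python3 - <<'E'
from h import *
print(fitf(270,247,-.24),fitf(240,245,-.24), fitfa(240,245),fitfa(270,247))
E
```

```text
(array([0.1858]), array([-0.0049,  0.0351])) (array([0.0238]), array([0.0036, 0.1602])) [ 0.0251 -0.2476] [ 0.1863 -0.242 ]
```

Call:
carry_out([
  {"travel": [1.5, 0, 0], "turn": [0, 0, 0]},
  {"travel": [1.5, 0, 0], "turn": [0, 0, 0]},
  {"travel": [0, 0, 0], "turn": [0, 0, 0]},
])

```text
t: 4.5
ee_pos: [0.4614, -0.3063, 0.1663]
eef_rot: [-0.069, 0.069, -0.704, 0.704]
force: [1.5, 0.8, 0.9]
opening: -0.001
```

Run:
```python
from h import *
look(5)
im=manip.capture('side')[:,:,::-1];cv2.imwrite("pics/s5c.png",cv2.resize(im[170:260,300:400],None,fx=6,fy=6,interpolation=cv2.INTER_CUBIC))
```

```text
4.5 [ 0.4614 -0.3063  0.1663] -0.0010908213029077105 [1.4871 0.8438 0.8531] [ 0.7077  0.2468 -0.2346  1.7436  0.0621  1.1583 -0.92  ]
[0.0292 0.0347 0.1663] [-0.208   2.1184 -2.1186]
```

View pics/s5c.png

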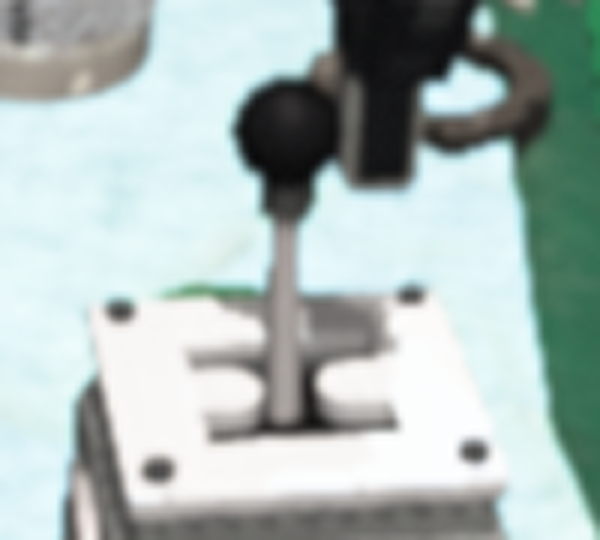

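Run:
```python
from h import *
px=(289/6+300-.4,129/6+170-.4)
u,v=(px[0]-240+.3)*2.2,(px[1]-80+.3)*2.2
print(fitf(u,v,-.24),fitfa(u,v), fitfa(u-1,v))
for y in (-.024,.024): pass
```

```text
(array([0.0118]), array([0.0052, 0.1529])) [ 0.013  -0.2472] [ 0.0078 -0.248 ]
```

Call:
carry_out([
  {"travel": [-8, 0, 0], "turn": [0, 0, 0]},
  {"travel": [-14, -3, 0], "turn": [0, 0, 0]},
  {"travel": [0, -4, -15], "turn": [0, 0, 0]},
  {"travel": [0, 0, -20], "turn": [0, 0, 0]},
  {"travel": [0, 0, -20], "turn": [0, 0, 0]},
  {"travel": [12, 0, 0], "turn": [0, 0, 0]},
  {"travel": [18, 0, 0], "turn": [0, 0, 0]},
  {"travel": [15, 0, 0], "turn": [0, 0, 0]},
  {"travel": [5, 0, 0], "turn": [0, 0, 0]},
  {"travel": [0, 0, 0], "turn": [0, 0, 0]},
])

```text
t: 5.65
ee_pos: [0.4229, -0.2582, 0.1736]
eef_rot: [-0.069, 0.069, -0.704, 0.704]
force: [-0.1, -0.7, 0.3]
opening: 0.002
```

Run:
```python
from h import *
look(6)
im=manip.capture('side')[:,:,::-1];cv2.imwrite("pics/s6c.png",cv2.resize(im[170:260,300:400],None,fx=6,fy=6,interpolation=cv2.INTER_CUBIC))
```

```text
5.65 [ 0.4229 -0.2582  0.1736] 0.002349974777899108 [-0.1245 -0.7499  0.2861] [ 0.6958  0.1174 -0.2551  1.8785  0.0327  1.1492 -0.9472]
[0.0008 0.0894 0.1736] [-0.2066  2.1187 -2.1196]
```

View pics/s6c.png

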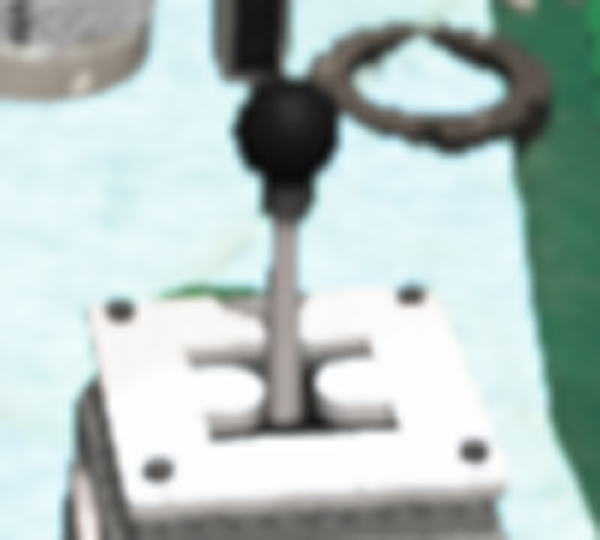

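View pics/top6.png

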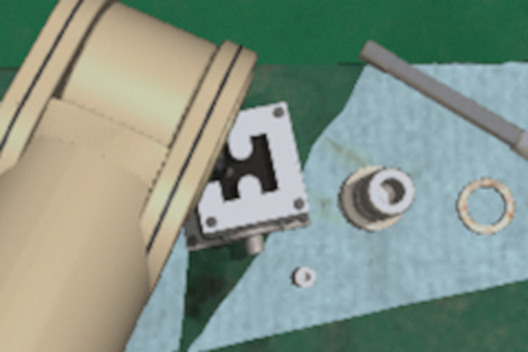

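Call:
carry_out([
  {"travel": [-1, 0, 8], "turn": [0, 0, 0]},
  {"travel": [0, 0, 10], "turn": [0, 0, 0]},
  {"travel": [0, 0, 6], "turn": [0, 0, 0]},
  {"travel": [0, 0, 5], "turn": [0, 0, 0]},
  {"travel": [0, 0, 5], "turn": [0, 0, 0]},
  {"travel": [0, 0, 5], "turn": [0, 0, 0]},
  {"travel": [0, 0, 5], "turn": [0, 0, 0]},
  {"travel": [0, 0, 4], "turn": [0, 0, 0]},
  {"travel": [0, 0, 0], "turn": [0, 0, 0]},
])

```text
t: 6.7
ee_pos: [0.4336, -0.3052, 0.1733]
eef_rot: [-0.069, 0.069, -0.704, 0.704]
force: [0.1, 1.2, 0.5]
opening: 0.002
```

Run:
```python
from h import *
look(7)
im=manip.capture('side')[:,:,::-1];cv2.imwrite("pics/s7c.png",cv2.resize(im[170:260,300:400],None,fx=6,fy=6,interpolation=cv2.INTER_CUBIC))
```

```text
6.7 [ 0.4336 -0.3052  0.1733] 0.001892234463439291 [0.0918 1.188  0.4752] [ 0.7276  0.1901 -0.2228  1.7957  0.0457  1.1605 -0.8852]
[0.0022 0.0411 0.1733] [-0.2073  2.1185 -2.1191]
```

View pics/s7c.png

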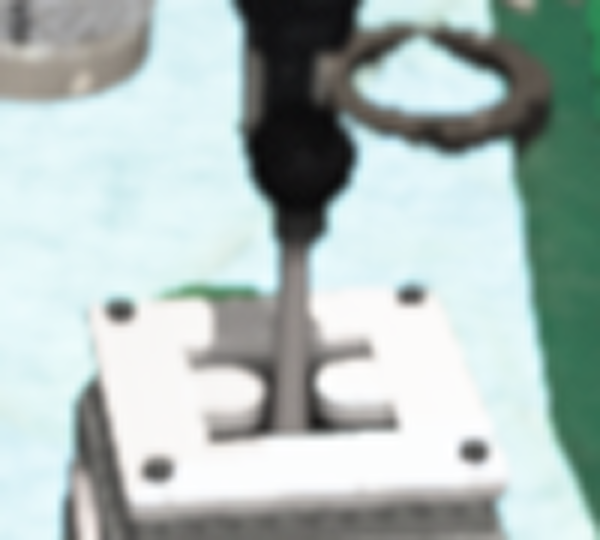

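View pics/top7.png

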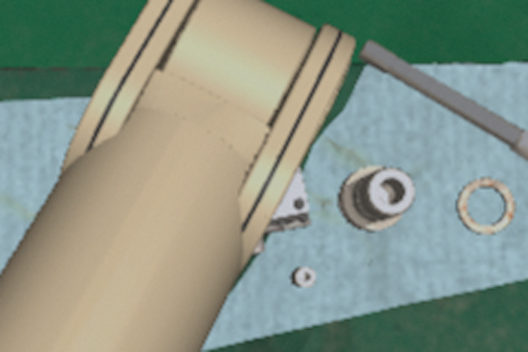

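```bash
cat >> h.py <<'E'
def f6(u,v):
    px=(u/6+300-.4,v/6+170-.4)
    return fitfa((px[0]-240+.3)*2.2,(px[1]-80+.3)*2.2)
E
python3 - <<'E'
from h import *
f,a=f6(301,160);print(f,a,gf(knob(f,a)))
E
```

```text
0.00429415565728816 -0.06748599124677027 [0.0006 0.0098 0.1747]
```

Call:
carry_out([
  {"travel": [0, 0, 4], "turn": [0, 0, 0]},
  {"travel": [0, 0, 5], "turn": [0, 0, 0]},
  {"travel": [0, 0, 5], "turn": [0, 0, 0]},
  {"travel": [0, 0, 5], "turn": [0, 0, 0]},
  {"travel": [0, 0, 5], "turn": [0, 0, 0]},
  {"travel": [0, 0, 5], "turn": [0, 0, 0]},
  {"travel": [0, 0, 5], "turn": [0, 0, 0]},
  {"travel": [0, 0, 4], "turn": [0, 0, 0]},
  {"travel": [0, 0, 3], "turn": [0, 0, 0]},
  {"travel": [0, 0, 2], "turn": [0, 0, 0]},
  {"travel": [0, 0, 0], "turn": [0, 0, 0]},
])

```text
t: 7.95
ee_pos: [0.4419, -0.3469, 0.1731]
eef_rot: [0.069, -0.069, 0.704, -0.704]
force: [-0.6, 1.7, -0.5]
opening: -0.002
```

Run:
```python
from h import *
look(8)
im=manip.capture('side')[:,:,::-1];cv2.imwrite("pics/s8c.png",cv2.resize(im[170:260,300:400],None,fx=6,fy=6,interpolation=cv2.INTER_CUBIC))
```

```text
7.95 [ 0.4419 -0.3469  0.1731] -0.0019211339830451958 [-0.6155  1.6554 -0.5117] [ 0.755   0.255  -0.198   1.7168  0.0539  1.1753 -0.8327]
[ 0.0022 -0.0014  0.1731] [-0.2082  2.1189 -2.1186]
```

View pics/s8c.png

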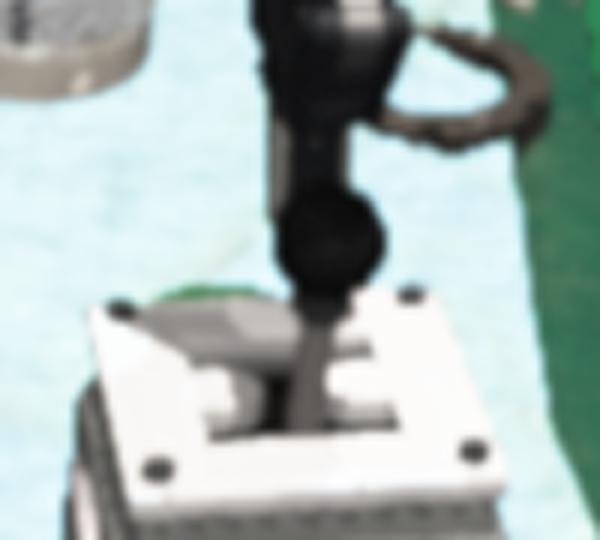

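Run:
```python
from h import *
f,a=f6(330,240);print(f,a,gf(knob(f,a)))
```

```text
0.010954983030595632 0.20440399982336496 [ 0.0016 -0.0294  0.172 ]
```

Call:
carry_out([
  {"travel": [0, 0, 2], "turn": [0, 0, 0]},
  {"travel": [0, 0, 2], "turn": [0, 0, 0]},
  {"travel": [0, 0, 0], "turn": [0, 0, 0]},
  {"travel": [0, 0, -8], "turn": [0, 0, 0]},
  {"travel": [0, 0, -12], "turn": [0, 0, 0]},
  {"travel": [12, 0, 0], "turn": [0, 0, 0]},
  {"travel": [18, 0, 0], "turn": [0, 0, 0]},
  {"travel": [14, 0, 0], "turn": [0, 0, 0]},
  {"travel": [6, 0, 0], "turn": [0, 0, 0]},
  {"travel": [0, 0, 0], "turn": [0, 0, 0]},
])

```text
t: 9.1
ee_pos: [0.3885, -0.3417, 0.1736]
eef_rot: [-0.068, 0.068, -0.704, 0.704]
force: [0.2, 0.2, 0.6]
opening: 0.001
```

Run:
```python
from h import *
look(9)
im=manip.capture('side')[:,:,::-1];cv2.imwrite("pics/s9c.png",cv2.resize(im[170:260,300:400],None,fx=6,fy=6,interpolation=cv2.INTER_CUBIC))
```

```text
9.1 [ 0.3885 -0.3417  0.1736] 0.001061318255788327 [0.1693 0.2439 0.6317] [ 0.8017  0.1599 -0.1845  1.8291  0.0324  1.155  -0.7709]
[-0.0491  0.0141  0.1736] [-0.2057  2.1191 -2.1204]
```

View pics/s9c.png

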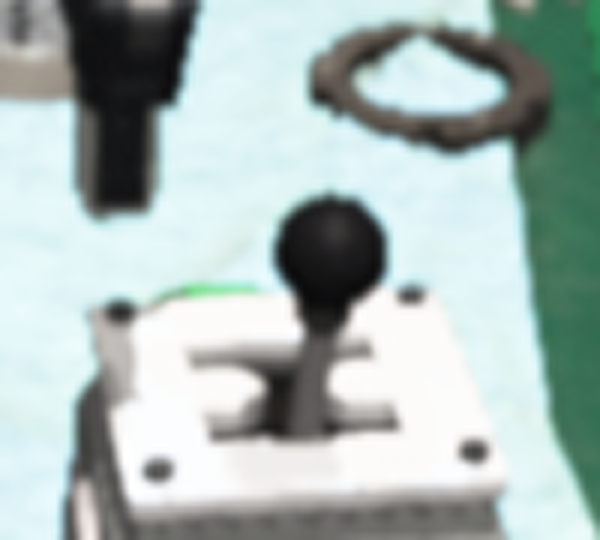

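View pics/top9.png

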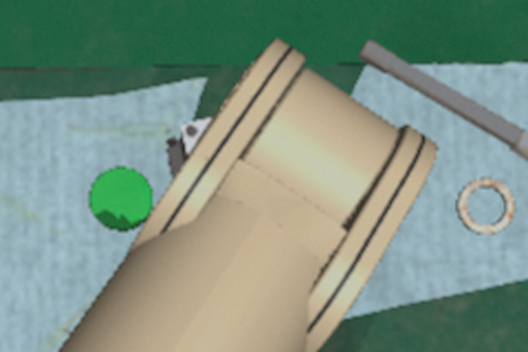

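Call:
carry_out([
  {"travel": [0, 0, 12], "turn": [0, 0, 0]},
  {"travel": [0, 0, 18], "turn": [0, 0, 0]},
  {"travel": [0, 0, 14], "turn": [0, 0, 0]},
  {"travel": [0, 0, 4], "turn": [0, 0, 0]},
  {"travel": [0, 0, 0], "turn": [0, 0, 0]},
  {"travel": [-8, 0, 0], "turn": [0, 0, 0]},
  {"travel": [-8, 0, 0], "turn": [0, 0, 0]},
  {"travel": [-5, 0, 0], "turn": [0, 0, 0]},
  {"travel": [-5, 0, 0], "turn": [0, 0, 0]},
  {"travel": [-5, 0, 0], "turn": [0, 0, 0]},
  {"travel": [-5, 0, 0], "turn": [0, 0, 0]},
  {"travel": [0, 0, 0], "turn": [0, 0, 0]},
])

```text
t: 10.45
ee_pos: [0.4352, -0.3806, 0.1733]
eef_rot: [-0.069, 0.069, -0.704, 0.704]
force: [-0.5, -1.3, 0.3]
opening: -0.001
```

Run:
```python
from h import *
look(10)
im=manip.capture('side')[:,:,::-1];cv2.imwrite("pics/s10c.png",cv2.resize(im[170:260,300:400],None,fx=6,fy=6,interpolation=cv2.INTER_CUBIC))
```

```text
10.45 [ 0.4352 -0.3806  0.1733] -0.0012876472994455624 [-0.4974 -1.2618  0.3217] [ 0.7854  0.2867 -0.1728  1.6755  0.0523  1.1836 -0.7745]
[-0.011  -0.0331  0.1733] [-0.2084  2.1179 -2.118 ]
```

View pics/s10c.png

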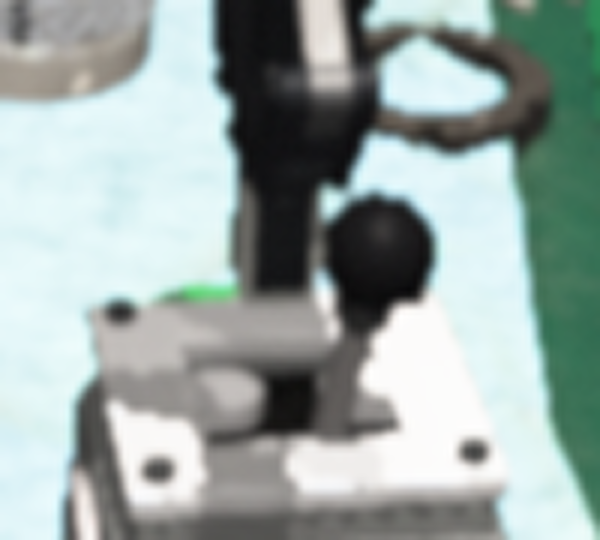

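Call:
carry_out([
  {"travel": [-4, 0, 0], "turn": [0, 0, 0]},
  {"travel": [-5, 0, 0], "turn": [0, 0, 0]},
  {"travel": [-5, 0, 0], "turn": [0, 0, 0]},
  {"travel": [-4, 0, 0], "turn": [0, 0, 0]},
  {"travel": [-3, 0, 0], "turn": [0, 0, 0]},
  {"travel": [-2, 0, 0], "turn": [0, 0, 0]},
  {"travel": [0, 0, 0], "turn": [0, 0, 0]},
])

```text
t: 11.3
ee_pos: [0.4573, -0.3763, 0.1732]
eef_rot: [0.069, -0.069, 0.704, -0.704]
force: [-0.7, -0.3, -0.4]
opening: 0.003
```

Run:
```python
from h import *
print(f6(381,251))
look(11)
im=manip.capture('side')[:,:,::-1];cv2.imwrite("pics/s11c.png",cv2.resize(im[170:260,300:400],None,fx=6,fy=6,interpolation=cv2.INTER_CUBIC))
```

```text
[0.0999 0.235 ]
11.3 [ 0.4573 -0.3763  0.1732] 0.003438841156188136 [-0.6535 -0.3381 -0.3977] [ 0.7595  0.3167 -0.1794  1.6374  0.0597  1.1928 -0.8079]
[ 0.0116 -0.0332  0.1732] [-0.2083  2.1184 -2.1182]
```

View pics/s11c.png

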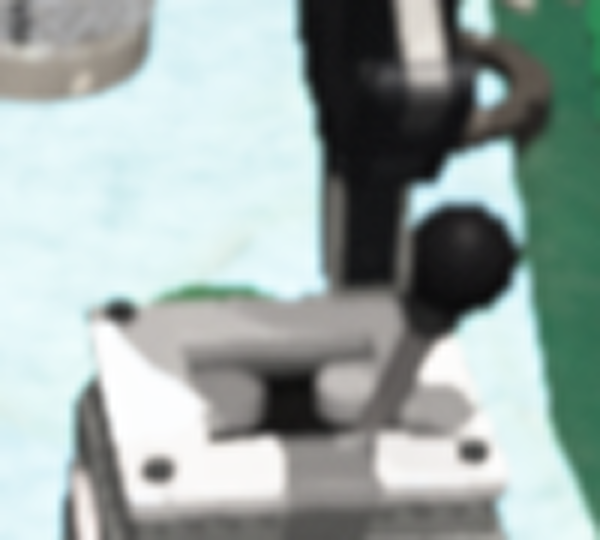

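Call:
carry_out([
  {"travel": [-1, 0, 0], "turn": [0, 0, 0]},
  {"travel": [-1, 0, 0], "turn": [0, 0, 0]},
  {"travel": [-1, 0, 0], "turn": [0, 0, 0]},
  {"travel": [0, 0, 0], "turn": [0, 0, 0]},
])

```text
t: 11.85
ee_pos: [0.4601, -0.3758, 0.1733]
eef_rot: [-0.069, 0.069, -0.704, 0.704]
force: [-2.0, -0.6, -0.9]
opening: -0.0
```

Run:
```python
from h import *
print(f6(465,257))
look(12)
im=manip.capture('side')[:,:,::-1];cv2.imwrite("pics/s12c.png",cv2.resize(im[170:260,300:400],None,fx=6,fy=6,interpolation=cv2.INTER_CUBIC))
```

```text
[0.2618 0.2317]
11.85 [ 0.4601 -0.3758  0.1733] -0.0004344253460967653 [-2.0113 -0.6196 -0.9074] [ 0.7564  0.3205 -0.1802  1.6324  0.0608  1.1941 -0.8121]
[ 0.0144 -0.0332  0.1733] [-0.2082  2.1185 -2.1185]
```

View pics/s12c.png

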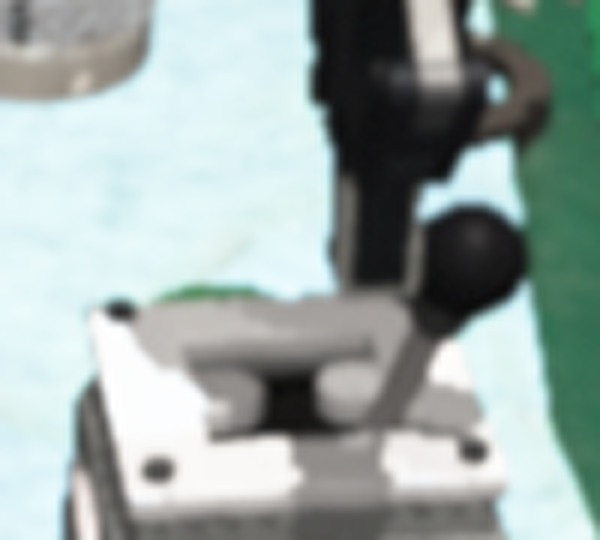

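Call:
carry_out([
  {"travel": [-1, 0, 0], "turn": [0, 0, 0]},
  {"travel": [-1, 0, 0], "turn": [0, 0, 0]},
  {"travel": [0, 0, 0], "turn": [0, 0, 0]},
])

```text
t: 12.3
ee_pos: [0.4618, -0.3755, 0.1732]
eef_rot: [0.069, -0.069, 0.704, -0.704]
force: [-2.8, -1.3, -1.5]
opening: -0.0
```

Call:
carry_out([
  {"travel": [-1, 0, 0], "turn": [0, 0, 0]},
  {"travel": [-1, 0, 0], "turn": [0, 0, 0]},
  {"travel": [0, 0, 0], "turn": [0, 0, 0]},
])

```text
t: 12.6
ee_pos: [0.4635, -0.3751, 0.173]
eef_rot: [0.069, -0.069, 0.704, -0.704]
force: [-4.2, -0.3, -2.6]
opening: -0.001
```

Run:
```python
from h import *
look(13)
im=manip.capture('side')[:,:,::-1];cv2.imwrite("pics/s13c.png",cv2.resize(im[170:260,300:400],None,fx=6,fy=6,interpolation=cv2.INTER_CUBIC))
```

```text
12.6 [ 0.4635 -0.3751  0.173 ] -0.0005972189383364708 [-4.1604 -0.285  -2.6377] [ 0.7519  0.3261 -0.1809  1.6259  0.0624  1.1963 -0.8178]
[ 0.0178 -0.0332  0.173 ] [-0.2091  2.1196 -2.1187]
```

View pics/s13c.png

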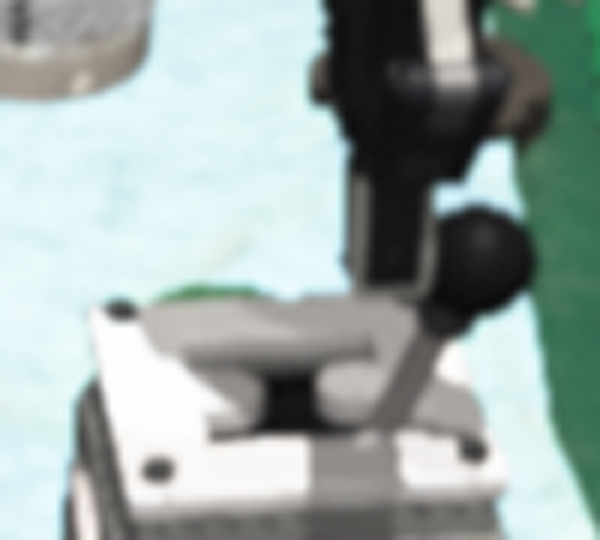

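Call:
carry_out([
  {"travel": [5, 0, 0], "turn": [0, 0, 0]},
  {"travel": [15, 0, 0], "turn": [0, 0, 0]},
  {"travel": [20, 0, 0], "turn": [0, 0, 0]},
  {"travel": [10, -15, 0], "turn": [0, 0, 0]},
  {"travel": [0, -30, 0], "turn": [0, 0, 0]},
  {"travel": [0, -30, 0], "turn": [0, 0, 0]},
  {"travel": [0, -30, 0], "turn": [0, 0, 0]},
  {"travel": [0, -20, 0], "turn": [0, 0, 0]},
  {"travel": [0, 0, 0], "turn": [0, 0, 0]},
])

```text
t: 13.65
ee_pos: [0.4159, -0.3856, 0.3034]
eef_rot: [-0.071, 0.067, -0.702, 0.706]
force: [-0.7, 0.0, 1.0]
opening: -0.0
```

Call:
carry_out([
  {"travel": [10, 0, 10], "turn": [0, 0, 0]},
  {"travel": [15, 0, 20], "turn": [0, 0, 0]},
  {"travel": [20, 0, 25], "turn": [0, 0, 0]},
  {"travel": [20, 0, 25], "turn": [0, 0, 0]},
  {"travel": [20, 0, 25], "turn": [0, 0, 0]},
  {"travel": [20, 0, 25], "turn": [0, 0, 0]},
  {"travel": [20, 0, 20], "turn": [0, 0, 0]},
  {"travel": [15, 0, 15], "turn": [0, 0, 0]},
  {"travel": [0, 0, 0], "turn": [0, 0, 0]},
  {"travel": [0, 0, 0], "turn": [0, 0, 0]},
])

```text
t: 14.65
ee_pos: [0.3086, -0.5742, 0.2974]
eef_rot: [0.068, -0.069, 0.704, -0.703]
force: [0.7, 0.8, -0.1]
opening: 0.0
```

Run:
```python
from h import *
look(14)
im=manip.capture('side')[:,:,::-1];cv2.imwrite("pics/s14c.png",cv2.resize(im[170:260,300:400],None,fx=6,fy=6,interpolation=cv2.INTER_CUBIC))
im=manip.capture('top')[:,:,::-1];cv2.imwrite("pics/t14c.png",cv2.resize(im[130:250,260:440],None,fx=4.4,fy=4.4,interpolation=cv2.INTER_CUBIC))
```

```text
14.65 [ 0.3086 -0.5742  0.2974] 0.00048195252918971696 [ 0.7392  0.8077 -0.144 ] [ 1.0312  0.3732 -0.0325  1.2981  0.0118  1.4719 -0.3766]
[-0.1729 -0.1983  0.2974] [-0.2073  2.1209 -2.1181]
```

View pics/s14c.png

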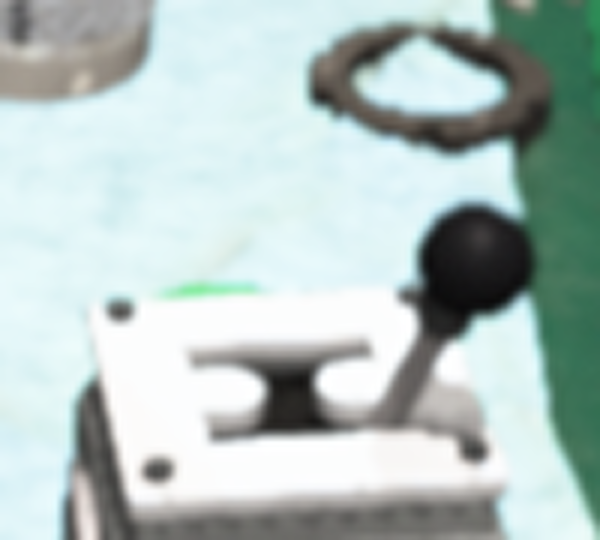

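View pics/t14c.png

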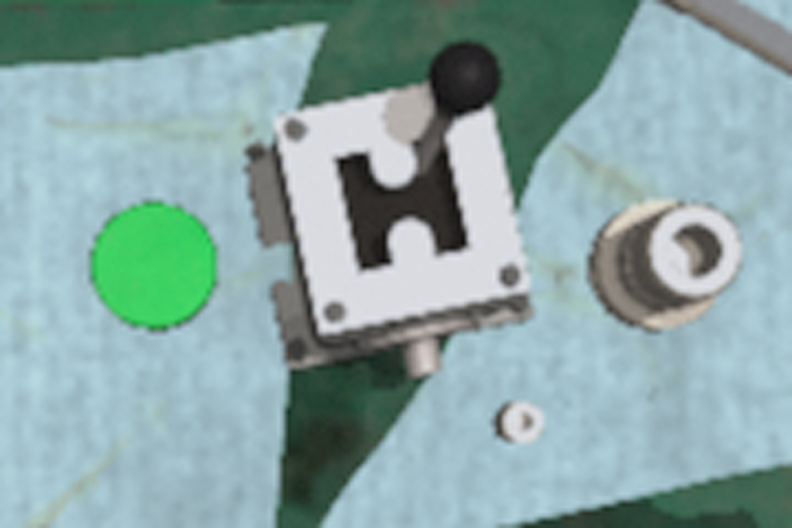

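View pics/side14.png

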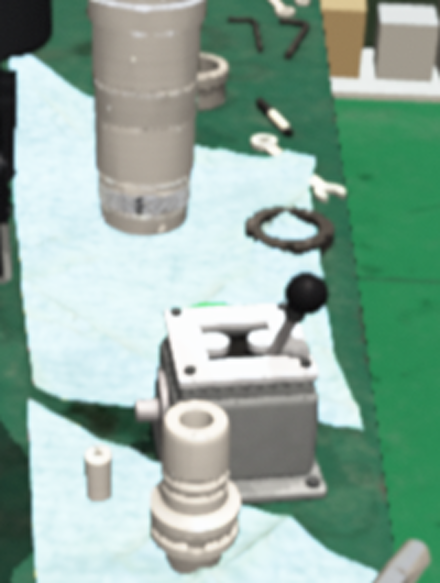

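Run:
```python
from h import *
print(f6(476,259)); k=tri(T(465,77),(476/6+300-.4,259/6+170-.4));g=gf(k);print(g,np.arcsin(g[0]/.145),np.arctan2(-g[1],g[2]-.03),manip.observe()['qvel'])
```

```text
[0.2836 0.2324]
[ 0.0416 -0.0322  0.1657] 0.29083496725059077 0.23317932037132305 [-0.001   0.0009  0.0015 -0.0028  0.0025 -0.0003 -0.0015]
```

```bash
python3 -c "
from station import manip;print(manip.job_done())"
```

```text
the job is handed in; nothing more can be done
None
```

The gearbox is in third gear and the job is handed in, at about 14.7 s of the 48 s allowed; `job_done` gives no verdict.

With the fingers shut, I pushed the knob back to the crossbar, across into the right-hand lane, then forwards until the force rose to about 5 N at the stop. I then backed off and moved the arm clear.

- **Lever:** After the arm had withdrawn, the side view gave fore about 0.284 rad and across about 0.232 rad. Triangulating from both views gave 0.291 and 0.233. The stop is at 0.285, so the small disagreement is within calibration error, and both are above the 0.24 and 0.17 required. The knob sat back very slightly, about 1 pixel in the side view, when I released it.
- **Crossing:** At the last measured point on the crossbar, fore was about 0.01 rad and across about 0.20 rad. I then pushed it 4 mm further right before going forwards.
- **Bystanders:** The pot, tool holder and pin appear at the same pixels as at the start.
- **Arm:** It is standing still, well clear of everything, with no contact force beyond sensor noise.

One move call was refused because I left out the turn values. Nothing moved, and I sent it again.

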